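Screw down the loose lid of the short canister

TASK

The lid of the short steel sample canister has only been set on top of its thread. Without lifting it off, turn it backward (counter-clockwise from above) until it drops into the start of the thread, then screw it forward (clockwise) until it is fully home against its stop, and let go. Leave the tall, already closed canister alone.

Things in the scene. Friction and masses are not known exactly. Their poses are not given: they have to be found in the camera images.
- canister: Short steel canister, 96 mm wide, shoulder 62 mm above the table, its foot (120 mm wide, 8 thick) bolted down: it cannot move or turn. Origin: centre of its underside, z up on the lid's axis, -x (robot side) to the long dark home mark on its side; two short ticks at the shoulder mark the entry. Lid yaw in this frame, counter-clockwise from above: at first -2 to +24 deg, entry +60, home 0.
- canister_seat (a point): On the lid's axis at shoulder height. The lid perches on the thread, skirt 11 mm above here. At lid yaw 49 to 71 deg (its mark at the ticks) it falls 9 mm by its weight; firmly gripping fingers hold it up: press lightly or open them a little, still astride the rib. Back stop at +72. Turned clockwise it runs under the thread, sinks 2 mm more, to a stop at 0: home, marks in line, skirt on shoulder.
- lid_grip (a point): Centre of the grip rib on the short canister's loose white lid (0.15 kg, 88 mm across, flat top 26 mm above the skirt's edge, 2 mm side play, turns easily). Rib: 62 mm long, 12 thick, 28 tall, across the middle. Site x along the rib, -x to the dark mark on the lid's rim, y across, z up; 14 mm above the flat top; above the table 113 mm when perched, 104 dropped, 102 home.
- tall_canister: A taller canister of the same make, bolted down: shoulder 108 mm and rib top 162 mm above the table, foot 120 mm wide, its white lid already home and fixed. Not to be touched. Origin: centre of its underside.
Not all that is in view belongs to the job. What is shaped like the part that bears lid_grip but blue or turquoise is not meant.

How it is judged:
By the outcome, as a careful person would: the job done as asked, in the order asked, and still so for the second after the job is handed in, with the robot touching nothing.
It also fails if it takes over 35 s, if anything falls off the work surface, if the arm or the gripper's body presses on something with over 40 N, if the wrist force passes 120 N, or if a joint passes its speed limit or range.

ROBOT

A 6-joint arm with a two-finger parallel gripper is mounted at the origin on a cart in front of the work surface, level with it; the furniture and walls round the work are solid. World frame = base frame: x ahead of the robot, y to its left, z up, the work surface at z = 0. Lengths are in m, angles in rad, forces in N, time in s.
With the tool pointing down it reaches from about 0.3 to 0.775 m from the base axis. Payload 14.6 kg.
Tool frame: the origin (TCP) lies on the centre line of the jaws, within the pads' length; the fingertips stand 11 mm ahead of it and the grasp point (between the pads) lies 8 mm behind it; y points along the fingers, x is the direction in which the jaws open and shut, and the axes are right-handed (so a half turn about y gives the same grasp; the last joint's range is limited). The gripper opens to 94 mm and grips with 3 to 60 N. Pads are 16 mm wide; open, the fingers measure 119 mm over their backs; the gripper's body (75 mm by 177 mm) begins 78 mm behind the grasp point.
Start: joints at [1.246, 0.3, 1.521, -0, 1.321, -0.067], TCP at [0.14, 0.532, 0.216] pointing down, gripper open.
Joint ranges: [-3.03, 3.03], [-0.79, 2.21], [0.23, 2.52], [-1.04, 4.18], [0, 3.07], [-2.55, 2.55]. Speed limits (rad/s): [2.22, 2.22, 2.57, 3.14, 3.14, 3.14].

INTERFACE

Orientations are given as [roll, pitch, yaw] about the fixed x, y, z axes, in that order (R = Rz(yaw) Ry(pitch) Rx(roll)).
In Python, from station import ctrl, imaging gives the robot as it stands. The module is installed in compiled form; this text tells all that it offers.
- The arm moves only by the tool apply_moves, never from a script. Its argument "deltas" is a list of rows, each an object with "dp": the shift along the tool's x, y, z in m, a list of three; "roll": the turn about the tool's y in rad; "grip": the closure, from -1 (fully open) to 1 (shut). In form: [{"dp": [tx, ty, tz], "roll": roll, "grip": grip}, ...]. A call has 1 to 10 rows; each row shifts and turns the commanded pose from where the row before left it, along the tool's axes as they then stand; what a row does not reach is not made up. A row lasts 1/8 s, in which the tool goes at most 62.5 mm and 10.7 degrees, less where a joint would pass 70% of its speed; a pose out of reach is approached as far as the arm can. A call with a gripper value outside its range is refused whole. The fingers move at their own pace and stop on an object; "newtons" is the grip in N (left out, the last holds). Time passes only in rows, so rows that do not move let the fingers close. It gives the time, the measured TCP pose, the force and the opening at its end, in the units of the state.
- ctrl.get_obs(): the state, without advancing time (a new reading comes with each control period).
- imaging.camera(name): name is "side" or "top" or "wrist"; returns the picture (480x640x3 uint8, blue, green, red); there is no depth.
- imaging.camera_info(name): a dict with "K" (3x3 intrinsics, pixels), "world_from_camera" (4x4, takes a point from camera to world coordinates). Camera axes: x right, y down, z forward; pixel columns grow to the right and rows downward; lengths in m; the calibration is good to about 2 mm. A picture is of the moment at which its call begins: read the wrist's pose just before it. camera_info takes no time and is no camera call; for the wrist camera it gives the pose at the moment of the call.
- ctrl.hand_in(): hands the job in, once; it reports no verdict.
The state is a dict: "time_s": time; "qpos": joint angles; "joint_vel": joint speeds; "tau": joint torques, N m; "ee_pos": TCP position; "eef_rot": TCP orientation; "force": force on the tool from outside, world axes, zero at the start; "moment": the same for the moment, N m; "grip_width": finger opening in m.
Only numpy, scipy, OpenCV 4.12 (cv2) and the standard library are available. Lean on these libraries where they do the work, as an engineer would, in place of code of your own. Each camera call takes 0.05 s, during which the arm holds its last target. There are 200 camera calls.

## Working session

There is one attempt and no reset: what is moved stays moved. The work goes in short steps, Python scripts to look and compute and a tool call to move; the robot and the scene stay as the last step left them, time stands still between calls to the robot, and variables do not carry over. Pictures are saved under pics/ and viewed, about 8 in all and at most 12, crops included, and the job is handed in when it is done.

Besides the shell and the picture viewer there is one more tool, called as name(argument=value, ...) on one line, values as JSON. apply_moves: Moves the arm, as the interface text tells. Its arguments: {"type":"object","properties":{"deltas":{"type":"array"},"newtons":{"type":"number"}},"required":["deltas"]}

```bash
mkdir -p pics; python3 - <<'E'
from station import ctrl, imaging
import cv2,numpy as np
for n in ["top","side"]:
    im=imaging.camera(n); cv2.imwrite(f"pics/{n}0.png",im)
    i=imaging.camera_info(n); print(n,np.round(i["K"],1).tolist(),np.round(i["world_from_camera"],3).tolist())
o=ctrl.get_obs(); print(o)
E
```

```text
top [[517.2, 0.0, 326.8], [0.0, 517.2, 245.9], [0.0, 0.0, 1.0]] [[-0.016, -0.997, 0.082, 0.402], [-1.0, 0.017, 0.013, 0.014], [-0.014, -0.082, -0.997, 0.958], [0.0, 0.0, 0.0, 1.0]]
side [[603.0, 0.0, 321.2], [0.0, 603.0, 237.6], [0.0, 0.0, 1.0]] [[0.992, -0.067, 0.108, 0.357], [-0.126, -0.616, 0.777, -0.846], [0.014, -0.785, -0.62, 0.802], [0.0, 0.0, 0.0, 1.0]]
{'time_s': 0.1, 'qpos': array([ 1.24638843e+00,  3.00396321e-01,  1.52147978e+00, -1.95104720e-05,
        1.32070931e+00, -6.66038549e-02]), 'joint_vel': array([-6.79424548e-04, -1.24963471e-03, -3.65118885e-04,  3.01327252e-04,
       -4.46264627e-04,  9.12577502e-05]), 'tau': array([ 1.49203202e-03, -5.32650518e+01, -3.53277290e+01,  7.09851924e-02,
        2.36029259e-02, -2.73149175e-05]), 'ee_pos': array([0.14016892, 0.53162043, 0.2159702 ]), 'eef_rot': array([-1.57074911e+00,  9.91818772e-04,  1.31299715e+00]), 'force': array([-0.29909888, -0.57529964,  0.14454345]), 'moment': array([0.04673944, 0.06100234, 0.00723481]), 'grip_width': 0.09412008138673197}
```

View pics/top0.png

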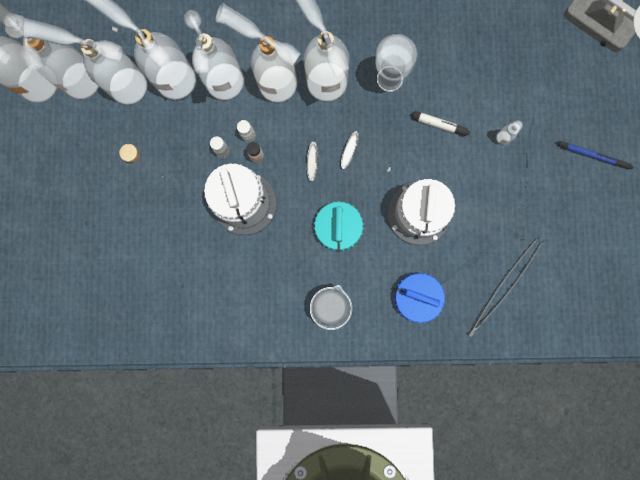

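View pics/side0.png

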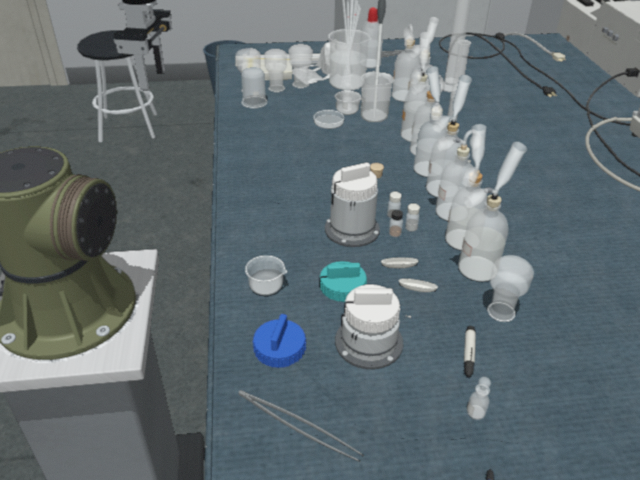

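Candidates in the top view: a white lid at (427,207) on the shorter canister, a white lid at (234,192) on the tall canister, a turquoise decoy at (338,226) and a blue decoy at (420,298). I choose the white lid at (427,207) and will check it with a crop.

```bash
cat > h.py <<'E'
import numpy as np, cv2
from station import ctrl, imaging
def ray(n,uv,z,info=None):
    i=info or imaging.camera_info(n); T=np.array(i["world_from_camera"]); d=T[:3,:3]@np.linalg.inv(i["K"])@[uv[0],uv[1],1]
    return T[:3,3]+d*(z-T[2,3])/d[2]
def proj(n,p,info=None):
    i=info or imaging.camera_info(n); T=np.linalg.inv(i["world_from_camera"]); c=i["K"]@(T[:3,:3]@p+T[:3,3]); return c[:2]/c[2]
E
python3 - <<'E'
from h import *
im=cv2.imread("pics/top0.png")
s=cv2.imread("pics/side0.png")
a=cv2.resize(im[170:250,385:465],(480,480),interpolation=cv2.INTER_CUBIC)
b=cv2.resize(s[280:370,330:410],(320,360),interpolation=cv2.INTER_CUBIC)
c=np.zeros((480,800,3),np.uint8); c[:,:480]=a; c[:360,480:]=b; cv2.imwrite("pics/crop.png",c)
def ws(x0,y0,r,thr=200):
    m=cv2.inRange(im[y0-r:y0+r,x0-r:x0+r].min(2),thr,255); n,l,st,ce=cv2.connectedComponentsWithStats(m); k=1+st[1:,4].argmax()
    pts=np.argwhere(l==k)[:,::-1]; (cx,cy),rad=cv2.minEnclosingCircle(pts.astype(np.float32)); return cx+x0-r,cy+y0-r,rad
for nm,x,y,zz in [("short",427,207,.099),("tall",234,192,.134)]:
    u,v,r=ws(x,y,36); p=ray("top",(u,v),zz); q=ray("top",(u+r,v),zz); print(nm,u,v,r,p,"diam",2*np.linalg.norm(q-p))
for uv in [(421,213),(243,203)]: print(ray("top",uv,.008))
E
```

```text
short 427.5 206.72222137451172 28.0416259765625 [ 0.53518554 -0.14417275  0.099     ] diam 0.09350642057417255
tall 233.3629035949707 190.31855010986328 29.364728927612305 [0.56235964 0.17459796 0.134     ] diam 0.09519111893297277
[ 0.53781339 -0.14859398  0.008     ]
[0.56265714 0.18115588 0.008     ]
```

View pics/crop.png

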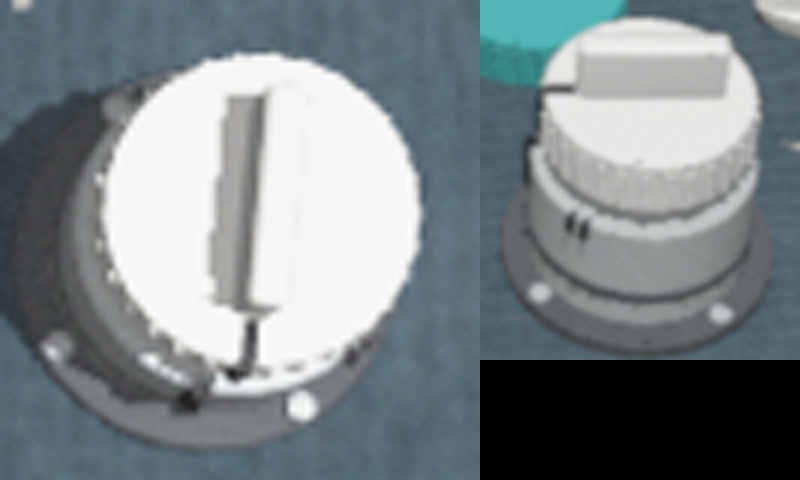

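The crop shows the white lid resting on the short body. The rib runs nearly along world x, with the lid mark at crop (240,365), home mark at (185,400) and ticks at (352,352). The side view also shows the two ticks. I'll write a small planner that prints the rows.

```bash
cat >> h.py <<'E'
def plan(goal,yaw,n):
    o=ctrl.get_obs(); p=np.array(o["ee_pos"]); y=o["eef_rot"][2]; d=(np.array(goal)-p)/n
    dy=((yaw-y) if abs(yaw-y)<3.14 else (yaw-y+np.pi)%(2*np.pi)-np.pi)/n
    for k in range(n):
        a=y+k*dy; print([round(float(v),4) for v in (d@[np.cos(a),np.sin(a),0],-d[2],d@[-np.sin(a),np.cos(a),0])],"roll",round(-dy,4))
E
python3 - <<'E'
from h import *
c=np.array([.538,-.146]); 
for (u,v),z in [((185,400),.035),((352,352),.06),((240,365),.099)]:
    p=ray("top",(385+u/6,170+v/6),z); print(p, np.degrees(np.arctan2(*(p[:2]-c)[::-1])), np.linalg.norm(p[:2]-c))
for a,b in [((272,308),(288,85))]:
    A=ray("top",(385+a[0]/6,170+a[1]/6),.127);B=ray("top",(385+b[0]/6,170+b[1]/6),.127);print(A,B,np.linalg.norm(B-A),np.degrees(np.arctan2(*(B-A)[:2][::-1])),(A+B)/2)
plan([.538,-.146,.216],-1.64,17)
E
```

```text
[ 0.49141818 -0.1334131   0.035     ] 164.87918388674095 0.04825241703621762
[ 0.50213322 -0.17820654  0.06      ] -138.0777749830518 0.048204642587874935
[ 0.49470642 -0.13871218  0.099     ] 170.44470250869182 0.04390268999967179
[ 0.50694863 -0.14280501  0.127     ] [ 0.56764474 -0.14910669  0.127     ] 0.06102236166175084 -5.927413154147814 [ 0.53729669 -0.14595585  0.127     ]
[-0.0326, -0.0, -0.0328] roll 0.1737
[-0.0264, -0.0, -0.0379] roll 0.1737
[-0.0195, -0.0, -0.0419] roll 0.1737
[-0.0119, -0.0, -0.0447] roll 0.1737
[-0.004, -0.0, -0.046] roll 0.1737
[0.004, -0.0, -0.046] roll 0.1737
[0.0119, -0.0, -0.0447] roll 0.1737
[0.0194, -0.0, -0.0419] roll 0.1737
[0.0264, -0.0, -0.038] roll 0.1737
[0.0325, -0.0, -0.0328] roll 0.1737
[0.0377, -0.0, -0.0267] roll 0.1737
[0.0418, -0.0, -0.0198] roll 0.1737
[0.0446, -0.0, -0.0123] roll 0.1737
[0.046, -0.0, -0.0044] roll 0.1737
[0.0461, -0.0, 0.0036] roll 0.1737
[0.0448, -0.0, 0.0116] roll 0.1737
[0.0421, -0.0, 0.0191] roll 0.1737
```

apply_moves(deltas=[{"dp":[-0.033,0,-0.033],"roll":0.174,"grip":-1},{"dp":[-0.026,0,-0.038],"roll":0.174,"grip":-1},{"dp":[-0.0195,0,-0.042],"roll":0.174,"grip":-1},{"dp":[-0.012,0,-0.045],"roll":0.174,"grip":-1},{"dp":[-0.004,0,-0.046],"roll":0.174,"grip":-1},{"dp":[0.004,0,-0.046],"roll":0.174,"grip":-1},{"dp":[0.012,0,-0.045],"roll":0.174,"grip":-1},{"dp":[0.0195,0,-0.042],"roll":0.174,"grip":-1},{"dp":[0.0265,0,-0.038],"roll":0.174,"grip":-1},{"dp":[0.0325,0,-0.033],"roll":0.174,"grip":-1}])

```text
time_s: 1.35
ee_pos: [0.375, 0.1305, 0.2164]
eef_rot: [-1.571, 0.0, -0.433]
force: [0.7, 0.6, -0.1]
grip_width: 0.0942
```

```bash
python3 - <<'E'
from h import *
o=ctrl.get_obs(); print(o["time_s"],o["ee_pos"],o["eef_rot"],o["qpos"])
plan([.538,-.146,.216],-1.69,8)
E
```

```text
1.35 [0.37500459 0.13050496 0.21639539] [-1.57081718e+00  3.60791977e-05 -4.32762233e-01] [ 2.42588285e-01 -4.96495698e-02  1.91450339e+00  6.56071319e-06
  1.27678003e+00  6.75348617e-01]
[0.033, 0.0, -0.0228] roll 0.1572
[0.0362, 0.0, -0.0174] roll 0.1572
[0.0384, 0.0, -0.0115] roll 0.1572
[0.0398, 0.0, -0.0054] roll 0.1572
[0.0401, 0.0, 0.0009] roll 0.1572
[0.0395, 0.0, 0.0072] roll 0.1572
[0.0379, 0.0, 0.0133] roll 0.1572
[0.0353, 0.0, 0.019] roll 0.1572
```

apply_moves(deltas=[{"dp":[0.033,0,-0.023],"roll":0.157,"grip":-1},{"dp":[0.036,0,-0.0175],"roll":0.157,"grip":-1},{"dp":[0.0385,0,-0.0115],"roll":0.157,"grip":-1},{"dp":[0.04,0,-0.0055],"roll":0.157,"grip":-1},{"dp":[0.04,0,0.001],"roll":0.157,"grip":-1},{"dp":[0.0395,0,0.007],"roll":0.157,"grip":-1},{"dp":[0.038,0,0.0135],"roll":0.157,"grip":-1},{"dp":[0.035,0,0.019],"roll":0.157,"grip":-1},{"dp":[0,0,0],"roll":0,"grip":-1}])

```text
time_s: 2.48
ee_pos: [0.5394, -0.1454, 0.2155]
eef_rot: [-1.572, 0.0, -1.687]
force: [-0.2, 0.3, -0.6]
grip_width: 0.0941
```

```bash
python3 - <<'E'
from h import *
o=ctrl.get_obs(); print(o["ee_pos"],o["eef_rot"],o["qpos"])
i=imaging.camera_info("wrist"); im=imaging.camera("wrist"); cv2.imwrite("pics/w1.png",im)
np.savez("w1.npz",K=i["K"],world_from_camera=i["world_from_camera"])
print(proj("wrist",np.array([.538,-.146,.127]),i),proj("wrist",np.array([.538,-.146,.0]),i))
E
```

```text
[ 0.53943909 -0.14539291  0.21546022] [-1.57218130e+00  1.73328002e-04 -1.68653165e+00] [-3.28770031e-01  3.20865545e-01  1.49595044e+00 -1.27198921e-04
  1.32616698e+00  1.35779239e+00]
[321.29943785 252.40490065] [320.86016702 219.74253169]
```

View pics/w1.png

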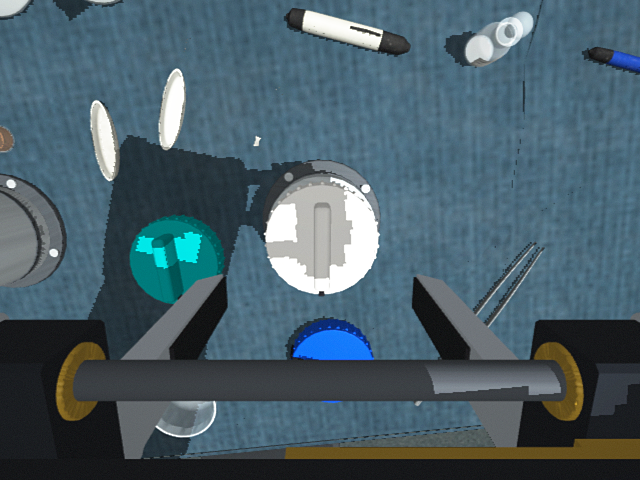

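The wrist view shows the lid centred near (321,237), with its mark at (321,293) directly below. The rib is vertical in the image, so the tool yaw is already aligned. Next I'll check the centre along the rib.

```bash
python3 - <<'E'
from h import *
i=dict(np.load("w1.npz")); im=cv2.imread("pics/w1.png")
v=im[150:320,240:400].copy(); a=cv2.resize(v,(800,850),interpolation=cv2.INTER_CUBIC)[:600]
# model overlay: lid top circle & rib top for c, psi
c=np.array([.538,-.146]); psi=np.radians(-7)
ax=np.array([np.cos(psi),np.sin(psi)]); ay=np.array([-ax[1],ax[0]])
big=cv2.resize(v,(560,595),interpolation=cv2.INTER_CUBIC)
def dr(pts,col):
    q=np.array([(proj("wrist",p,i)-[240,150]+.5)*3.5-.5 for p in pts]); cv2.polylines(big,[np.int32(q*8)],True,col,1,cv2.LINE_AA,3)
dr([np.r_[c+.044*np.cos(t)*ax+.044*np.sin(t)*ay,.099] for t in np.linspace(0,6.28,80)],(0,0,255))
dr([np.r_[c+sx*.031*ax+sy*.006*ay,.127] for sx,sy in [(1,1),(1,-1),(-1,-1),(-1,1)]],(0,0,255))
dr([np.r_[c+.060*np.cos(t)*ax+.060*np.sin(t)*ay,.008] for t in np.linspace(0,6.28,80)],(0,255,255))
cv2.imwrite("pics/w1c.png",big)
E
```

```text
(no output)
```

View pics/w1c.png

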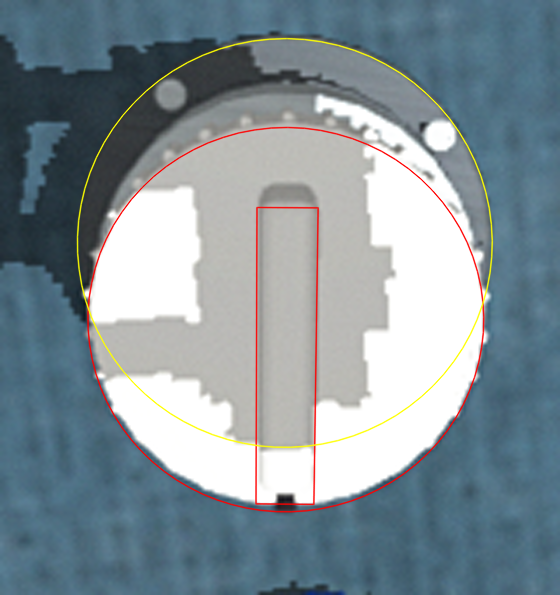

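The model overlay (lid circle, rib, foot) matches within about 1 mm. Working values: axis (0.538,-0.146), rib at -7°, home at about -16° world, entry at about +44°. I'll descend with the fingertips at z≈0.101, clear of the lid top, and then close gently.

apply_moves(deltas=[{"dp":[0.001,0.026,-0.0013],"roll":0.006,"grip":-0.3},{"dp":[0,0.026,0],"roll":0,"grip":0},{"dp":[0,0.026,0],"roll":0,"grip":0},{"dp":[0,0.025,0],"roll":0,"grip":0},{"dp":[0,0,0],"roll":0,"grip":0}], newtons=10)

```text
time_s: 3.15
ee_pos: [0.537, -0.1435, 0.1126]
eef_rot: [-1.573, 0.0, -1.687]
force: [-0.2, -0.1, 0.9]
grip_width: 0.049
```

apply_moves(deltas=[{"dp":[0.0024,0,0.0013],"roll":0,"grip":0.4},{"dp":[0,0,0],"roll":0,"grip":0.4}])

```text
time_s: 3.4
ee_pos: [0.539, -0.1471, 0.1143]
eef_rot: [-1.57, -0.0, -1.689]
force: [0.1, -0.6, -0.8]
grip_width: 0.031
```

apply_moves(deltas=[{"dp":[0,0,0],"roll":0,"grip":1},{"dp":[0,0,0],"roll":0,"grip":1},{"dp":[0,0,0],"roll":0,"grip":1},{"dp":[0,0,0],"roll":0,"grip":1}], newtons=8)

```text
time_s: 3.9
ee_pos: [0.5388, -0.1471, 0.1136]
eef_rot: [-1.571, -0.0, -1.689]
force: [-1.2, 0.5, 3.6]
grip_width: 0.0118
```

Gripped the rib at 11.8 mm. Now turning counter-clockwise by about 51°.

apply_moves(deltas=[{"dp":[0,0,0],"roll":-0.1,"grip":1},{"dp":[0,0,0],"roll":-0.1,"grip":1},{"dp":[0,0,0],"roll":-0.1,"grip":1},{"dp":[0,0,0],"roll":-0.1,"grip":1},{"dp":[0,0,0],"roll":-0.1,"grip":1},{"dp":[0,0,0],"roll":-0.1,"grip":1},{"dp":[0,0,0],"roll":-0.1,"grip":1},{"dp":[0,0,0],"roll":-0.1,"grip":1},{"dp":[0,0,0],"roll":-0.09,"grip":1},{"dp":[0,0,0],"roll":0,"grip":1}])

```text
time_s: 5.15
ee_pos: [0.5386, -0.1471, 0.1132]
eef_rot: [-1.571, 0.0, -0.8]
force: [0.5, -0.9, -1.5]
grip_width: 0.0116
```

```bash
python3 - <<'E'
from h import *
o=ctrl.get_obs(); print(o["moment"],o["force"],o["ee_pos"])
ims=[]
for n,(x,y) in [("side",(372,320)),("top",(425,207))]:
    im=imaging.camera(n); ims.append(cv2.resize(im[y-60:y+60,x-50:x+50],(400,480),interpolation=cv2.INTER_CUBIC))
cv2.imwrite("pics/t1.png",np.hstack(ims))
E
```

```text
[-0.07354686  0.12987981 -0.01245046] [ 0.49708596 -0.8809653  -1.50147638] [ 0.538593   -0.14708198  0.11315596]
```

View pics/t1.png

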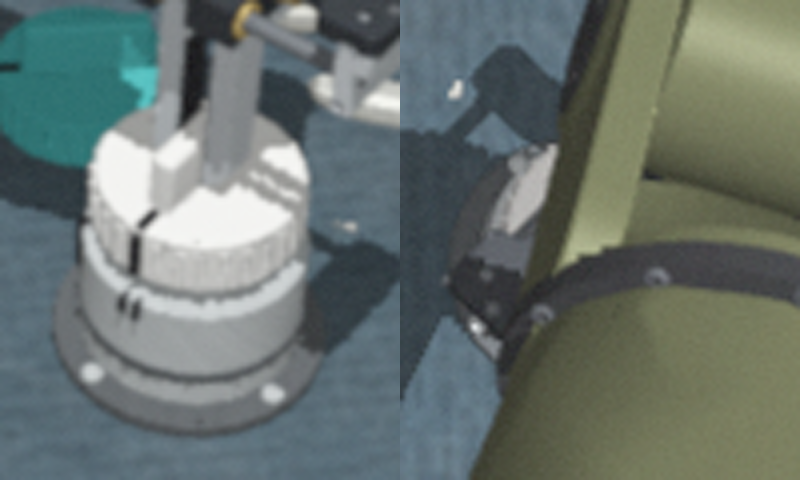

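The side view shows the lid mark (137,250) above the pair of ticks (129,305), so the lid is at entry. I'll open the fingers a little to let it drop.

apply_moves(deltas=[{"dp":[0,0,0],"roll":0,"grip":0.65},{"dp":[0,0,0],"roll":0,"grip":0.65},{"dp":[0,0,0],"roll":0,"grip":0.65},{"dp":[0,0,0],"roll":0,"grip":0.65}])

```text
time_s: 5.75
ee_pos: [0.5388, -0.1471, 0.1135]
eef_rot: [-1.571, -0.0, -0.799]
force: [0.5, 0.1, -0.0]
grip_width: 0.0164
```

```bash
python3 - <<'E'
from h import *
im=imaging.camera("side"); x,y=372,320
cv2.imwrite("pics/t2.png",cv2.resize(im[y-60:y+60,x-50:x+50],(400,480),interpolation=cv2.INTER_CUBIC))
E
```

```text
(no output)
```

View pics/t2.png

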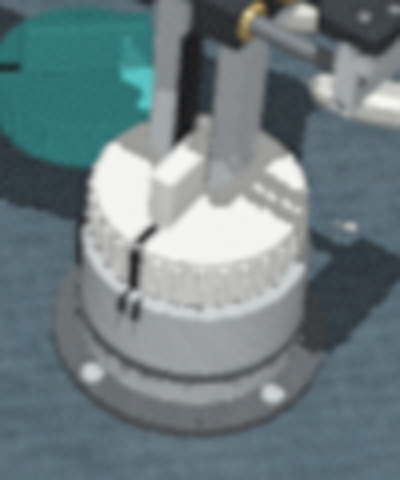

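The skirt has sunk to the shoulder, with only about a 2 mm gap left, so the lid has dropped. Next I lower 9 mm, grip lightly and screw clockwise, following down 2 mm.

apply_moves(deltas=[{"dp":[0,0.0045,0],"roll":0,"grip":0.65},{"dp":[0,0.0045,0],"roll":0,"grip":0.65},{"dp":[0,0,0],"roll":0,"grip":1},{"dp":[0,0,0],"roll":0,"grip":1},{"dp":[0,0,0],"roll":0,"grip":1}], newtons=8)

```text
time_s: 6.42
ee_pos: [0.5387, -0.1471, 0.1044]
eef_rot: [-1.571, 0.0, -0.799]
force: [-1.4, -0.1, -1.9]
grip_width: 0.012
```

apply_moves(deltas=[{"dp":[0,0.0002,0],"roll":0.1,"grip":1},{"dp":[0,0.0002,0],"roll":0.1,"grip":1},{"dp":[0,0.0002,0],"roll":0.1,"grip":1},{"dp":[0,0.0002,0],"roll":0.1,"grip":1},{"dp":[0,0.0002,0],"roll":0.1,"grip":1},{"dp":[0,0.0002,0],"roll":0.1,"grip":1},{"dp":[0,0.0002,0],"roll":0.1,"grip":1},{"dp":[0,0.0002,0],"roll":0.1,"grip":1},{"dp":[0,0.0002,0],"roll":0.1,"grip":1},{"dp":[0,0,0],"roll":0,"grip":1}])

```text
time_s: 7.68
ee_pos: [0.5387, -0.1471, 0.1027]
eef_rot: [-1.571, -0.0, -1.698]
force: [-0.3, 0.5, -1.6]
grip_width: 0.0118
```

```bash
python3 - <<'E'
from h import *
o=ctrl.get_obs(); print(o["moment"],o["force"],o["ee_pos"])
E
```

```text
[-0.04427816  0.18666267 -0.00932927] [-0.34430553  0.52358648 -1.60550532] [ 0.53872761 -0.14713751  0.10266592]
```

Turned 51.5° freely. I'll continue in small steps to the stop.

apply_moves(deltas=[{"dp":[0,0.0002,0],"roll":0.04,"grip":1},{"dp":[0,0,0],"roll":0.04,"grip":1},{"dp":[0,0,0],"roll":0.04,"grip":1},{"dp":[0,0,0],"roll":0.03,"grip":1},{"dp":[0,0,0],"roll":0.02,"grip":1},{"dp":[0,0,0],"roll":0,"grip":1}])

```text
time_s: 8.43
ee_pos: [0.5387, -0.1471, 0.1025]
eef_rot: [-1.571, 0.0, -1.868]
force: [-0.3, 1.3, -1.6]
grip_width: 0.0122
```

```bash
python3 - <<'E'
from h import *
o=ctrl.get_obs(); print(o["moment"],o["force"],o["ee_pos"])
E
```

```text
[0.13438338 0.24588829 0.17450547] [-0.28128261  1.30180702 -1.5633265 ] [ 0.53874794 -0.14706353  0.10248076]
```

The moment has risen to +0.17 N m and the fingers are slightly wedged, which suggests the stop. A little more turn will confirm it.

apply_moves(deltas=[{"dp":[0,0,0],"roll":0.025,"grip":1},{"dp":[0,0,0],"roll":0.025,"grip":1},{"dp":[0,0,0],"roll":0,"grip":1}], newtons=15)

```text
time_s: 8.8
ee_pos: [0.5387, -0.1471, 0.1025]
eef_rot: [-1.571, -0.0, -1.919]
force: [-2.0, 0.9, -0.2]
grip_width: 0.0126
```

```bash
python3 - <<'E'
from h import *
o=ctrl.get_obs(); print(o["moment"],o["force"],o["ee_pos"])
E
```

```text
[0.32073059 0.31171612 0.40593593] [-2.00513907  0.88265161 -0.22216466] [ 0.53874976 -0.14709443  0.10246731]
```

The tool turns but the lid does not: the moment is 0.41 N m and the rib is wedging the pads, so it is at the stop. I'll release, lift and look.

apply_moves(deltas=[{"dp":[0,0,0],"roll":0,"grip":0.2},{"dp":[0,0,0],"roll":0,"grip":0.2},{"dp":[0,0,0],"roll":0,"grip":0.2},{"dp":[0,-0.03,0],"roll":0,"grip":0.2},{"dp":[0,-0.04,0],"roll":0,"grip":0.2},{"dp":[0,-0.04,0],"roll":0,"grip":0.2},{"dp":[0,0,0],"roll":0,"grip":0.2},{"dp":[0,0,0],"roll":0,"grip":0.2}])

```text
time_s: 9.8
ee_pos: [0.5384, -0.147, 0.2116]
eef_rot: [-1.572, -0.0, -1.919]
force: [-0.5, 1.0, -0.5]
grip_width: 0.0373
```

```bash
python3 - <<'E'
from h import *
i=imaging.camera_info("wrist"); im=imaging.camera("wrist"); cv2.imwrite("pics/w2.png",im)
np.savez("w2.npz",K=i["K"],world_from_camera=i["world_from_camera"])
s=imaging.camera("side"); x,y=372,320
u,v=np.int32(proj("wrist",np.array([.538,-.146,.08]),i)); v=max(70,min(v,410)); 
a=cv2.resize(im[v-70:v+70,u-60:u+60],(408,476),interpolation=cv2.INTER_CUBIC)
b=cv2.resize(s[y-60:y+60,x-50:x+50],(392,476),interpolation=cv2.INTER_CUBIC)
cv2.imwrite("pics/t3.png",np.hstack([a,b])); print(u,v)
E
```

```text
318 237
```

View pics/t3.png

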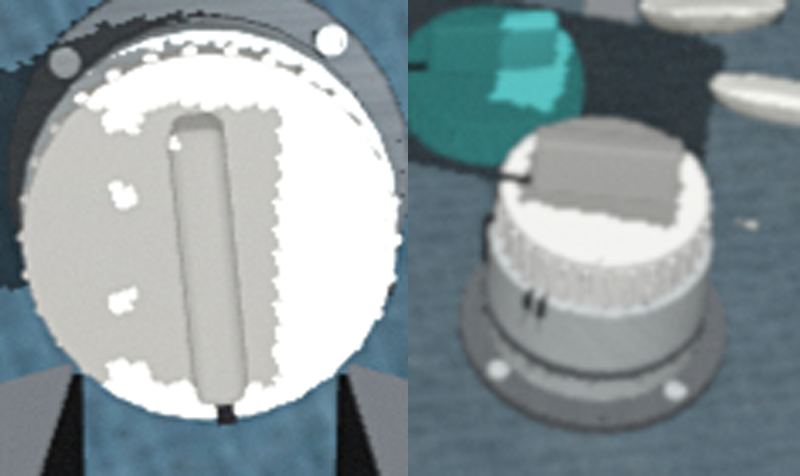

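The lid is released and flush, with the skirt resting on the shoulder in the side view. The rib is about 5.5° counter-clockwise of the tool, i.e. about -14.5° world. I'll move the arm aside to check the marks from the top camera.

apply_moves(deltas=[{"dp":[0.047,0,-0.008],"roll":0,"grip":0.2},{"dp":[0.047,0,-0.008],"roll":0,"grip":0.2},{"dp":[0.047,0,-0.008],"roll":0,"grip":0.2},{"dp":[0.047,0,-0.008],"roll":0,"grip":0.2},{"dp":[0.047,0,-0.008],"roll":0,"grip":0.2},{"dp":[0.047,0,-0.008],"roll":0,"grip":0.2},{"dp":[0,0,0],"roll":0,"grip":0.2},{"dp":[0,0,0],"roll":0,"grip":0.2}])

```text
time_s: 10.9
ee_pos: [0.3974, -0.3953, 0.2117]
eef_rot: [-1.572, 0.001, -1.919]
force: [-0.3, 0.0, 0.1]
grip_width: 0.0373
```

```bash
python3 - <<'E'
from h import *
im=imaging.camera("top"); cv2.imwrite("pics/top1.png",im)
cv2.imwrite("pics/t4.png",cv2.resize(im[170:250,385:465],(560,560),interpolation=cv2.INTER_CUBIC))
E
```

```text
(no output)
```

View pics/t4.png

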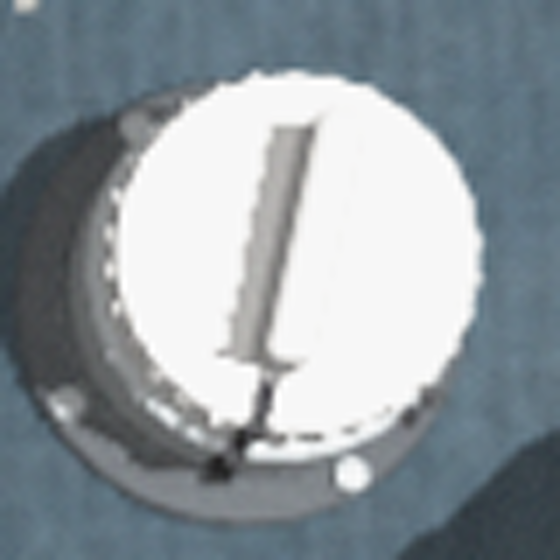

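```bash
python3 - <<'E'
from h import *
c=np.array([.538,-.146])
for (u,v),z in [((268,380),.088),((239,440),.086),((218,468),.035),((410,412),.06)]:
    p=ray("top",(385+u/7,170+v/7),z); print(p, np.degrees(np.arctan2(*(p[:2]-c)[::-1])), np.linalg.norm(p[:2]-c))
for a,b in [((267,358),(315,125))]:
    A=ray("top",(385+a[0]/7,170+a[1]/7),.116);B=ray("top",(385+b[0]/7,170+b[1]/7),.116);print(np.linalg.norm(B-A),np.degrees(np.arctan2(*(B-A)[:2][::-1])))
E
```

```text
[ 0.5070706  -0.13813535  0.088     ] 165.73332821160236 0.031913638367018486
[ 0.49284597 -0.13103601  0.086     ] 161.66486881779142 0.04756897241313064
[ 0.49106598 -0.13395526  0.035     ] 165.60671822088892 0.048454909583134594
[ 0.5018025  -0.17802959  0.06      ] -138.4957836694544 0.048333768965449095
0.056433083764799725 -13.302132732960548
```

The marks line up: lid mark at 162–166°, home mark at 166°. The skirt is seated and the turn met a stop, so I'm handing in.

```bash
python3 -c "
from station import ctrl
print(ctrl.hand_in())"
```

```text
the job is handed in; nothing more can be done
None
```

The short canister's lid is screwed fully home and released, and the job is handed in; the robot clock read about 11 s. I gripped the rib of the white lid and turned it counter-clockwise about 51°, until its mark stood at the ticks. Opening the fingers slightly let it drop into the thread. I then regripped and screwed it clockwise to the stop, let go and moved the arm aside. The tall canister was not touched.

**Last checks:**
- **At the stop:** at the end the lid stopped turning with the tool, and the moment rose to 0.41 N m.
- **Seated:** the side view shows the skirt resting on the shoulder.
- **Marks in line:** in the top view the lid mark measures 162–166° and the home mark 166°.

**Disagreements:** the different home estimates (home mark, ticks, rib direction) spread over about 5°, from -13° to -18°. I put this down to pixel and calibration error. TCP readings differed from the commanded moves by 1–3 mm during the approach.

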